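Shift the finished can from the assembly stand into the label bracket

ROBOT

A 6-joint arm with a two-finger parallel gripper is mounted at the origin on the work surface. World frame = base frame: x ahead of the robot, y to its left, z up, the work surface at z = 0. Lengths are in m, angles in degrees, forces in N, time in s.
With the tool pointing down it reaches from about 0.35 to 0.875 m from the base axis. Payload 4.2 kg.
Tool frame: the origin (TCP) lies at the very end of the fingers, on their centre line; the grasp point (between the pads) lies 19 mm behind it; z points along the fingers, y is the line along which they close (so a half turn about z gives the same grasp; the last joint's range is limited). The gripper opens to 87 mm and grips with 3 to 60 N. Pads are 19 mm wide; open, the fingers measure 117 mm over their backs; the gripper's body (75 mm by 190 mm) begins 51 mm behind the grasp point.
Start: joints at [-59.84, 22.042, 0.453, 0, -68.411, -14.817], TCP at [0.165, -0.603, 0.198] pointing down, gripper open.
Joint ranges: [-179.83, 179.83], [-69.29, 118.12], [-61.27, 80.66], [-181.25, 117.63], [-171.15, -9.14], [-177.46, 177.46]. Speed limits (degrees/s): [159.86, 159.86, 180, 180, 180, 180].

INTERFACE

Orientations are given as a 3x3 rotation matrix whose columns are the frame's x, y, z axes.
In Python, from station import r gives the robot as it stands.
- The arm moves only by the tool jog_arm, never from a script. Its argument "plan" is text: rows parted by semicolons, each of 7 numbers parted by spaces: the shift along the tool's x, y, z normalised to -1 to 1, where 1 is 0.025 m, then the turn, a rotation vector about the tool's x, y, z normalised to -1 to 1, where 1 is 8 degrees, then the closure, from -1 (fully open) to 1 (shut). A call has exactly 10 rows; each row shifts and turns the commanded pose from where the row before left it, along the tool's axes as they then stand; what a row does not reach is not made up. A row lasts 1/10 s, in which the tool goes at most 50 mm and 8.59 degrees, less where a joint would pass 70% of its speed; a pose out of reach is approached as far as the arm can. A call with a number of a shift or a turn outside -1 to 1 is refused whole. A call with a gripper value outside its range is refused whole. The fingers move at their own pace and stop on an object; the grip force is fixed at half the most. Time passes only in rows, so rows that do not move let the fingers close, or fill a call up. It gives the time, the measured TCP pose, the force, the opening and the grip force at its end, in the units of the state.
- r.sense(): the state, without advancing time (a new reading comes with each control period).
- r.capture(name): name is "scene" or "top" or "wrist"; returns (picture, depth): 420x560x3 uint8, red, green, blue; 420x560 float32, m along the optical axis (not along the pixel's ray), 0 where there is no reading.
- r.get_calibration(name): a dict with "mtx" (3x3 intrinsics, pixels), "extrinsics" (4x4, takes a point from camera to world coordinates). Camera axes: x right, y up, looking along -z (the intrinsics and any distortion apply to the point x, -y, -z); pixel columns grow to the right and rows downward; lengths in m; the calibration is good to about 2 mm. A picture is of the moment at which its call begins: read the wrist's pose just before it. get_calibration takes no time and is no camera call; for the wrist camera it gives the pose at the moment of the call.
- r.finish_job(): hands the job in; it is judged then, once.
The state is a dict: "time_s": time; "joints": joint angles; "joint_velocities": joint speeds; "effort": joint torques, N m; "tcp_pos": TCP position; "ee_rot": TCP orientation; "wrist_force": force on the tool from outside, world axes, zero at the start; "moment": the same for the moment, N m; "gripper_width": opening from 0.0 (shut) to 1.0 (fully open); "gripper_force": force on a finger pad.
Only numpy, scipy, OpenCV 4.12 (cv2) and the standard library are available. Lean on these libraries where they do the work, as an engineer would, in place of code of your own. Each camera call takes 0.05 s, during which the arm holds its last target. There are 200 camera calls.

TASK

Swing the hold-down bar on the assembly stand right off the can, then lift the oblong can off the stand by its handle and turn it so that its cap end faces the bent bracket's short wall. Lower it upright onto the bench (do not drop it) into the bracket's corner, so that one broad side is flat against the long wall and the cap end is up against the short wall, and let go. Leave the bar swung aside and do not disturb the plunger can, the bin or the mallet.

Things in the scene. Friction and masses are not known exactly. Their poses are not given: they have to be found in the camera images.
- can: the oblong red sheet-steel can, a box 150 (x) x 80 (y) x 100 (z) mm, about 0.5 kg, with a strap handle and a black screw cap on top. Origin: centre of its underside; x runs along its length towards the cap end, z up. It starts on the stand with the same yaw as the stand.
- can_handle (a point): centre of the can's handle strap: a level bar along the can's x, 72 mm long, 18 mm wide (y), 12 mm thick, at x = -4 mm and 139 mm above the can's underside (top at 145, underside at 133 mm). An 8 mm thick post at each end carries it: 56 mm of its length and 33 mm below it are free. Axes as the can's.
- can_cap (a point): centre of the top of the black screw cap (32 mm diameter, 22 mm high), on the can's top at x = +52 mm, 122 mm above the underside. Axes as the can's.
- stand: steel stand fixed to the bench: base plate 190 x 150 x 12 mm, top plate 166 x 100 mm with its top 50 mm above the bench, a 6 mm high lip along each long side (4 mm clear of the can). Origin: on the bench under the centre of the top plate; x along its length (the can's cap end points to +x), z up. A post 18 mm thick at x = -60, y = +66 mm carries the hold-down bar.
- hold_bar (a joint): angle of the hold-down bar about its upright post, rad: near 0 it lies along the stand's -y, 4 mm above the can's top at the end away from the cap, and keeps the can down; it grows as the knob end swings towards the stand's -x (clockwise from above), to a stop at 1.6. Clear of the can beyond about 0.8. It stays where left (about 1 N at the knob moves it).
- bar_knob (a point): point on the axis of the upright black knob (22 mm diameter, 50 mm tall) at the bar's free end, 116 mm from the pivot axis, 194 mm above the bench; the knob's foot (top of the bar, 18 mm wide, 10 mm thick) is at 164 mm, its top at 214 mm. Axes turn with the bar: -y points from the pivot to the knob.
- bar_pivot (a point): point on the axis of the hold-down bar's post, at the bar's mid thickness, 159 mm above the bench. Axes as the stand's.
- bracket: corner stop of bare metal fixed to the bench: two upright walls 6 mm thick, 60 mm high, with 5 mm thick feet pointing outwards. Origin: on the bench, where the centre of the can's underside is when fully home; the can's yaw then equals the bracket's. Inner faces: long wall (166 mm, along x) at y = +40 mm, short wall (80 mm, along y) at x = +75 mm; -x and -y sides open.
- plunger_can: bystander: a round yellow can with a dished steel plunger on top, 140 mm in diameter, 162 mm high; origin: centre of its underside.
- bin: bystander: a yellow open bin, 120 x 180 x 75 mm, holding a heap (to 90 mm high) of bent wire bails; origin: centre of its underside.
- mallet: bystander: a mallet lying on the bench, handle along its x, 235 mm long and 38 mm high, head (104 mm across) at x = +85 mm; origin: underside, near mid-length (handle with a rubber grip).
Not all that is in view belongs to the job. What is shaped like the stand but blue is not meant. What is shaped like the can but blue is not meant.

How it is judged:
By the outcome, as a careful person would: the job done as asked, in the order asked, and still so for the second after the job is handed in, with the robot touching nothing.
It also fails if it takes over 69 s, if anything falls off the work surface, if the arm or the gripper's body presses on something with over 40 N, if the wrist force passes 120 N, or if a joint passes its speed limit or range.

## Working session

There is one attempt and no reset: what is moved stays moved. The work goes in short steps, Python scripts to look and compute and a tool call to move; the robot and the scene stay as the last step left them, time stands still between calls to the robot, and variables do not carry over. Pictures are saved under pics/ and viewed, at most 10 in all, crops included, and the job is handed in when it is done.

Besides the shell and the picture viewer there is one more tool, called after "Call:" as name(argument=value, ...), one argument or row to a line, values as JSON. jog_arm: Moves the arm, as the interface text tells. Scaled input: -1 to 1 covers 0.025 m each way for a shift and 8 degrees each way for a turn. Its arguments: {"type":"object","properties":{"plan":{"type":"string"}},"required":["plan"]}

```bash
mkdir -p pics; ls; cat > h.py <<'E'
import numpy as np, cv2
from station import r
def cap(n):
    c=r.get_calibration(n); p,d=r.capture(n); return p,d,np.array(c["mtx"]),np.array(c["extrinsics"]),c
def save(p,f): cv2.imwrite("pics/"+f,cv2.cvtColor(p,cv2.COLOR_RGB2BGR))
def ray(u,v,K,T):
    d=np.array([(u-K[0,2])/K[0,0],-(v-K[1,2])/K[1,1],-1.]); return T[:3,3],T[:3,:3]@d
def onz(u,v,K,T,z):
    o,d=ray(u,v,K,T); return o+d*(z-o[2])/d[2]
def pts(dep,K,T):
    v,u=np.mgrid[:dep.shape[0],:dep.shape[1]]
    c=np.stack([(u-K[0,2])/K[0,0]*dep,-(v-K[1,2])/K[1,1]*dep,-dep],-1)
    return c@T[:3,:3].T+T[:3,3]
E
python3 - <<'E'
from h import *
for n in ("scene","top"):
    p,d,K,T,c=cap(n); save(p,n+"0.png"); np.savez("pics/"+n+"0.npz",p=p,d=d,K=K,T=T); print(n,K.round(1).tolist(),T.round(3).tolist(),[k for k in c],(d==0).mean())
    if 'distortion' in c: print(c['distortion'])
s=r.sense(); print(s)
E
```

```text
pics
scene [[402.4, 0.0, 279.4], [0.0, 402.4, 204.3], [0.0, 0.0, 1.0]] [[-0.74, -0.499, 0.451, 1.07], [0.672, -0.529, 0.518, 0.704], [-0.02, 0.687, 0.727, 0.986], [0.0, 0.0, 0.0, 1.0]] ['mtx', 'extrinsics'] 0.003975340136054422
top [[444.0, 0.0, 273.8], [0.0, 444.0, 200.8], [0.0, 0.0, 1.0]] [[0.011, 0.975, -0.222, 0.243], [-1.0, 0.011, 0.001, 0.088], [0.003, 0.222, 0.975, 1.473], [0.0, 0.0, 0.0, 1.0]] ['mtx', 'extrinsics'] 0.004043367346938775
{'time_s': 0.1, 'joints': array([-5.98377607e+01,  2.20869145e+01,  3.89659285e-01, -2.43646173e-02,
       -6.84111425e+01, -1.48169173e+01]), 'joint_velocities': array([ 0.05854493, -0.05174676,  0.17618677,  0.01678129, -0.01717414,
        0.03510162]), 'effort': array([-3.32304262e-04, -3.91687846e+01,  1.87936234e+01,  4.23191339e+00,
        1.34758162e-02, -7.11457619e-05]), 'tcp_pos': array([ 0.16526524, -0.6021661 ,  0.19717962]), 'ee_rot': array([[-9.64389851e-01, -2.64484111e-01, -6.08692936e-04],
       [-2.64484792e-01,  9.64388112e-01,  1.83439224e-03],
       [ 1.01848631e-04,  1.93005928e-03, -9.99998132e-01]]), 'wrist_force': array([ 0.11249342, -0.3031578 , -0.43713274]), 'moment': array([0.01790888, 0.02709772, 0.00917831]), 'gripper_force': 0.0, 'gripper_width': 1.0042597430041107}
```

View pics/scene0.png

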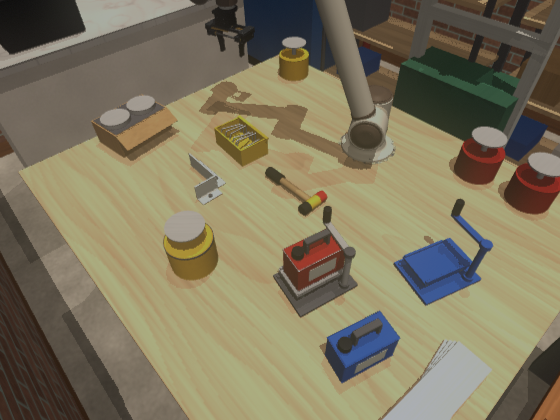

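View pics/top0.png

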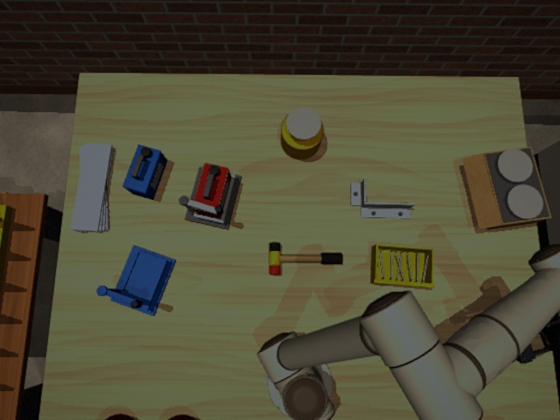

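Scene view: the red can on the grey stand is at (312,262), its knob at (327,213), the pivot post at (349,260) and the bracket at (207,182). The top view shows the can at (210,188), the knob near (235,224) and the bracket corner at (363,212).
Candidates for the can are red on the grey stand (top 210,188) and blue on the bench (top 146,172). For the stand they are grey (top 213,200) and blue (top 145,280). The red cans at scene (480,155) are round. I choose the red can on the grey stand.

```bash
python3 - <<'E'
from h import *
t=np.load("pics/top0.npz"); s=np.load("pics/scene0.npz")
def crop(z,x0,y0,x1,y1): return cv2.resize(z['p'][y0:y1,x0:x1],(400,300),interpolation=cv2.INTER_CUBIC)
a=np.vstack([np.hstack([crop(t,165,150,265,225+0),crop(s,262,195,382,285+0)]),np.hstack([crop(t,335,165,435,240),crop(s,170,145,250,205)])])
save(a,"crops.png")
P=pts(t['d'],t['K'],t['T']); Q=pts(s['d'],s['K'],s['T'])
print("bench z",np.median(P[230:250,200:260,2]),np.median(Q[230:250,100:130,2]))
for n,z,P,b in (("top",t,P,(165,150,265,225)),("scene",s,Q,(262,195,382,310))):
    hsv=cv2.cvtColor(z['p'],cv2.COLOR_RGB2HSV).astype(int)
    x0,y0,x1,y1=b; H=hsv[y0:y1,x0:x1]; p=P[y0:y1,x0:x1]
    m=((H[...,0]<8)|(H[...,0]>172))&(H[...,1]>150)&(H[...,2]>60)&(abs(p[...,2]-.15)<.006)
    r_=cv2.minAreaRect((p[m][:,:2]*1000).astype(np.float32)); print(n,"red top",m.sum(),np.median(p[m],0).round(4),r_)
    for lo,hi in((.145,.155),(.157,.169),(.165,.178),(.18,.2),(.185,.22)):
        k=(p[...,2]>lo)&(p[...,2]<hi); print(lo,hi,k.sum(),p[k].mean(0).round(4) if k.any() else '', cv2.minAreaRect((p[k][:,:2]*1000).astype(np.float32)) if k.sum()>3 else '')
E
```

```text
bench z 0.0012111286397362697 -0.0007980545910653003
top red top 548 [0.589  0.2803 0.1507] ((593.273681640625, 280.90655517578125), (78.08492279052734, 127.2213363647461), 77.93282318115234)
0.145 0.155 733 [0.5897 0.2814 0.1504] ((585.293212890625, 284.1481018066406), (80.97628021240234, 150.54388427734375), 78.32382202148438)
0.157 0.169 230 [0.533  0.3121 0.1646] ((568.8574829101562, 315.2159729003906), (152.7648468017578, 127.94654083251953), 7.105469703674316)
0.165 0.178 261 [0.5659 0.3094 0.1698] ((567.1177978515625, 314.4579772949219), (156.2769317626953, 129.07054138183594), 7.190178394317627)
0.18 0.2 159 [0.5733 0.2819 0.1942] ((553.3245849609375, 277.7074279785156), (126.49089050292969, 48.15757751464844), 16.141069412231445)
0.185 0.22 211 [0.5594 0.275  0.1993] ((553.0790405273438, 277.6363830566406), (127.00213623046875, 48.15757751464844), 16.141067504882812)
scene red top 711 [0.6001 0.2973 0.1496] ((596.742431640625, 284.2323913574219), (78.04930877685547, 133.35313415527344), 72.77672576904297)
0.145 0.155 899 [0.6022 0.293  0.1494] ((598.7264404296875, 296.6012878417969), (112.41226959228516, 135.3808135986328), 76.99923706054688)
0.157 0.169 385 [0.5483 0.3112 0.1639] ((571.4429321289062, 316.8813171386719), (151.19728088378906, 124.83706665039062), 8.582365989685059)
0.165 0.178 301 [0.5801 0.306  0.1695] ((562.0094604492188, 285.38958740234375), (116.70896911621094, 158.49481201171875), 47.75092697143555)
0.18 0.2 264 [0.5756 0.2812 0.1918] ((558.8521728515625, 277.829833984375), (122.02159881591797, 47.80033874511719), 14.802672386169434)
0.185 0.22 301 [0.563  0.2756 0.1967] ((556.1824951171875, 276.5844421386719), (127.43522644042969, 44.8992919921875), 15.90185546875)
```

View pics/crops.png

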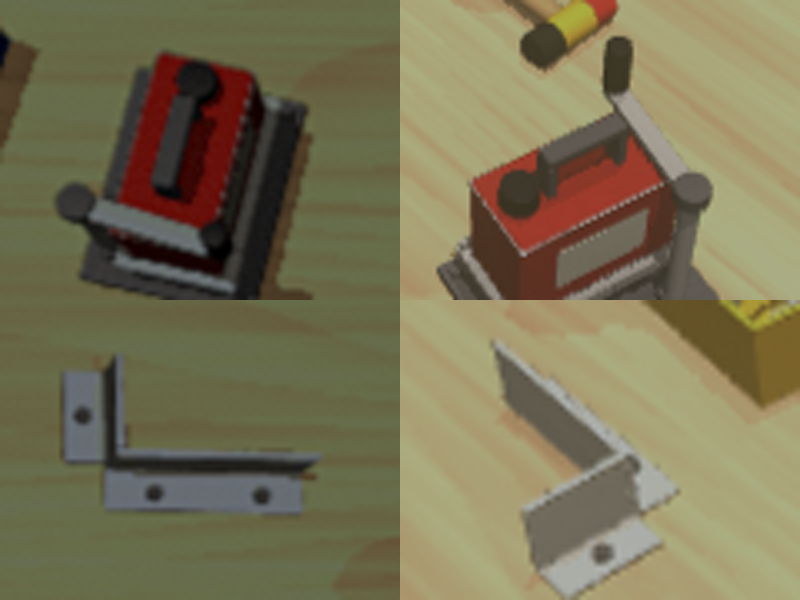

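The crops confirm the red can on the grey stand. The bar crosses its rear end, the knob is at the right (-y) end, and the cap points up the picture (+x). The bracket's short wall is on the +y side and its long wall is nearest the robot.

```bash
python3 - <<'E'
from h import *
for n in("top","scene"):
    z=np.load(f"pics/{n}0.npz"); P=pts(z['d'],z['K'],z['T'])
    k=(P[...,2]>.200)&(P[...,2]<.23)&(abs(P[...,0]-.516)<.04)&(abs(P[...,1]-.247)<.04); v,u=np.nonzero(k)
    print(n,"knob",k.sum(),P[k].mean(0).round(4),P[k].max(0).round(4),P[k].min(0).round(4),"px",u.mean(),v.mean())
    k=(P[...,2]>.052)&(P[...,2]<.066)&(P[...,0]>.4)&(P[...,0]<.7)&(P[...,1]<-.02)&(P[...,1]>-.3)
    q=P[k]; print("bracket",k.sum(),q.mean(0),q[:,:2].min(0),q[:,:2].max(0),cv2.minAreaRect((q[:,:2]*1000).astype(np.float32)))
    for nm,b in (("plunger",(.6,.85,-.1,.2,.1,.2)),("bin",(.3,.5,-.3,-.1,.05,.1))):
        k=(P[...,0]>b[0])&(P[...,0]<b[1])&(P[...,1]>b[2])&(P[...,1]<b[3])&(P[...,2]>b[4])&(P[...,2]<b[5])
        print(nm,k.sum(),P[k].min(0).round(3),P[k].max(0).round(3))
E
```

```text
top knob 50 [0.5051 0.2498 0.2136] [0.5153 0.2607 0.2207] [0.4962 0.2399 0.2012] px 217.66 208.4
bracket 151 [ 0.55917433 -0.23700637  0.05880327] [ 0.40166573 -0.29945684] [ 0.64553709 -0.20485764] ((529.5814208984375, -257.93280029296875), (245.15635681152344, 92.21905517578125), 10.169486045837402)
plunger 1446 [ 0.726 -0.072  0.1  ] [0.85  0.067 0.172]
bin 381 [ 0.301 -0.3    0.05 ] [ 0.425 -0.223  0.093]
scene knob 65 [0.5118 0.2522 0.2104] [0.52   0.2613 0.2158] [0.4986 0.2405 0.2008] px 327.24615384615385 210.01538461538462
bracket 165 [ 0.53309104 -0.23760219  0.05815027] [ 0.40102239 -0.29979391] [ 0.64833952 -0.20242116] ((524.9074096679688, -252.42990112304688), (248.39271545410156, 96.0562973022461), 1.0435870885849)
plunger 1800 [ 0.729 -0.059  0.1  ] [0.85  0.071 0.166]
bin 381 [ 0.304 -0.3    0.05 ] [ 0.431 -0.221  0.088]
```

Call:
jog_arm(
  plan="-0.95 0.46 -0.4 0 0 0 -1;-0.95 0.46 -0.4 0 0 0 -1;-0.95 0.46 -0.4 0 0 0 -1;-0.95 0.46 -0.4 0 0 0 -1;-0.95 0.46 -0.4 0 0 0 -1;-0.95 0.46 -0.4 0 0 0 -1;-0.95 0.46 -0.4 0 0 0 -1;-0.95 0.46 -0.4 0 0 0 -1;-0.95 0.46 -0.4 0 0 0 -1;-0.95 0.46 -0.4 0 0 0 -1",
)

```text
time_s: 1.1
tcp_pos: [0.3646, -0.4279, 0.2981]
ee_rot: [[-0.964, -0.265, -0.001], [-0.265, 0.964, 0.001], [0.0, 0.001, -1.0]]
wrist_force: [0.9, 0.4, 0.1]
gripper_width: 1.003
gripper_force: 0.0
```

Call:
jog_arm(
  plan="-0.95 0.46 -0.4 0 0 0 -1;-0.95 0.46 -0.4 0 0 0 -1;-0.95 0.46 -0.4 0 0 0 -1;-0.95 0.46 -0.4 0 0 0 -1;-0.95 0.46 -0.4 0 0 0 -1;-0.95 0.46 -0.4 0 0 0 -1;-0.95 0.46 -0.4 0 0 0 -1;-0.95 0.46 -0.4 0 0 0 -1;0 0 0 0 0 0 -1;0 0 0 0 0 0 -1",
)

```text
time_s: 2.1
tcp_pos: [0.523, -0.2895, 0.3774]
ee_rot: [[-0.964, -0.266, -0.001], [-0.266, 0.964, 0.001], [0.001, 0.001, -1.0]]
wrist_force: [-0.9, 0.1, -0.1]
gripper_width: 0.999
gripper_force: 0.0
```

```bash
python3 - <<'E'
from h import *
s=r.sense(); print(s['time_s'],s['tcp_pos'],s['ee_rot'].round(4).tolist(),s['joints'])
p,d,K,T,c=cap("wrist"); save(p,"w1.png"); np.savez("pics/w1.npz",p=p,d=d,K=K,T=T); print(K.round(1).tolist(),T.round(3).tolist())
E
```

```text
2.1 [ 0.52299317 -0.28951147  0.37738267] [[-0.9641, -0.2656, -0.0013], [-0.2656, 0.9641, 0.0006], [0.0011, 0.0009, -1.0]] [-1.34704319e+01  1.58973295e+01  1.64934546e+01 -1.39908109e-02
 -9.06768628e+01 -6.11260875e+01]
[[302.6, 0.0, 276.1], [0.0, 302.6, 209.4], [0.0, 0.0, 1.0]] [[-0.266, -0.924, -0.275, 0.447], [0.964, -0.255, -0.077, -0.31], [0.001, -0.286, 0.958, 0.565], [0.0, 0.0, 0.0, 1.0]]
```

View pics/w1.png

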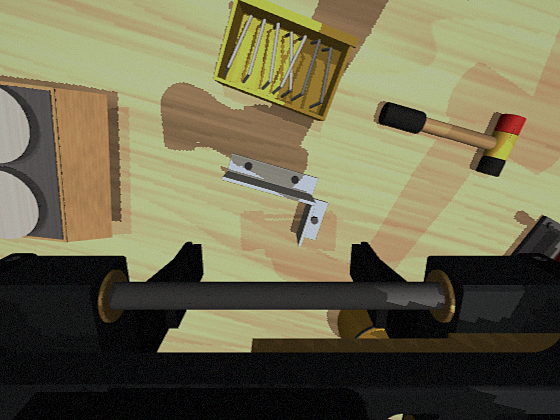

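The wrist view shows the bracket with its long wall running from (225,178) to (315,200) and its short wall down to (300,243). The bin (285,60) and mallet (460,135) are clear of it.

```bash
cat > brk.py <<'E'
from h import *
def bracket(names,verbose=1):
    for n in names:
        z=np.load(f"pics/{n}.npz"); P=pts(z['d'],z['K'],z['T'])
        box=(P[...,0]>.5)&(P[...,0]<.70)&(P[...,1]<-.15)&(P[...,1]>-.42)
        b=np.median(P[box][:,2][abs(P[box][:,2])<.01])
        w=box&(P[...,2]>.012)&(P[...,2]<.056); e=box&(P[...,2]>.056)&(P[...,2]<.068)
        for nm,k in(("wall",w),("edge",e)):
            q=P[k]; 
            L=q[(q[:,0]<.585)&(q[:,1]<-.23)][:,:2]; S=q[(q[:,0]>.59)&(q[:,1]>-.26)][:,:2]
            for a,l in((L,"long"),(S,"short")):
                if len(a)<8: continue
                vx,vy,x,y=cv2.fitLine(a.astype(np.float32),cv2.DIST_HUBER,0,.001,.001).ravel()
                res=(a-[x,y])@[-vy,vx]
                print(n,nm,l,len(a),"ang",round(np.degrees(np.arctan(vy/vx)),2),"pt",round(x,4),round(y,4),"res",res.std().round(4),"ext",a.min(0).round(3),a.max(0).round(3),"z",q[:,2].max().round(3),"bench",b.round(4))
E
python3 -c "
from brk import *
bracket(['top0','scene0','w1'])"
```

```text
top0 wall long 158 ang 89.2 pt 0.5586 -0.3078 res 0.0087 ext [ 0.524 -0.37 ] [ 0.565 -0.231] z 0.056 bench 0.0016
top0 wall short 58 ang 0.04 pt 0.6147 -0.2059 res 0.0078 ext [ 0.59  -0.213] [ 0.644 -0.175] z 0.056 bench 0.0016
top0 edge long 86 ang 88.98 pt 0.5613 -0.2995 res 0.002 ext [ 0.558 -0.37 ] [ 0.566 -0.23 ] z 0.068 bench 0.0016
top0 edge short 33 ang -1.04 pt 0.6227 -0.209 res 0.0022 ext [ 0.594 -0.213] [ 0.646 -0.205] z 0.068 bench 0.0016
scene0 wall long 154 ang 89.04 pt 0.566 -0.3033 res 0.0011 ext [ 0.561 -0.372] [ 0.57  -0.231] z 0.056 bench -0.0004
scene0 wall short 158 ang -2.09 pt 0.6211 -0.2072 res 0.003 ext [ 0.59  -0.214] [ 0.649 -0.18 ] z 0.056 bench -0.0004
scene0 edge long 51 ang 89.03 pt 0.5644 -0.2797 res 0.0019 ext [ 0.56  -0.367] [ 0.569 -0.231] z 0.063 bench -0.0004
scene0 edge short 31 ang 0.29 pt 0.6177 -0.2086 res 0.0029 ext [ 0.59  -0.215] [ 0.648 -0.202] z 0.063 bench -0.0004
w1 wall long 465 ang 89.16 pt 0.5603 -0.3027 res 0.0068 ext [ 0.533 -0.371] [ 0.562 -0.23 ] z 0.056 bench 0.0014
w1 wall short 147 ang -0.57 pt 0.6188 -0.2132 res 0.009 ext [ 0.59  -0.214] [ 0.647 -0.182] z 0.056 bench 0.0014
w1 edge long 332 ang 89.21 pt 0.5628 -0.302 res 0.0019 ext [ 0.559 -0.372] [ 0.567 -0.231] z 0.064 bench 0.0014
w1 edge short 117 ang -0.4 pt 0.6184 -0.2107 res 0.0019 ext [ 0.59  -0.214] [ 0.647 -0.207] z 0.064 bench 0.0014
```

Call:
jog_arm(
  plan="-0.37 0.97 -0.04 0 0 0 -1;-0.37 0.97 -0.04 0 0 0 -1;-0.37 0.97 -0.04 0 0 0 -1;-0.37 0.97 -0.04 0 0 0 -1;-0.37 0.97 -0.04 0 0 0 -1;-0.37 0.97 -0.04 0 0 0 -1;-0.37 0.97 -0.04 0 0 0 -1;-0.37 0.97 -0.04 0 0 0 -1;-0.37 0.97 -0.04 0 0 0 -1;-0.37 0.97 -0.04 0 0 0 -1",
)

```text
time_s: 3.15
tcp_pos: [0.5472, -0.0317, 0.3879]
ee_rot: [[-0.965, -0.263, -0.001], [-0.263, 0.965, -0.0], [0.001, 0.0, -1.0]]
wrist_force: [0.9, -0.2, -0.6]
gripper_width: 1.0
gripper_force: 0.0
```

Call:
jog_arm(
  plan="-0.37 0.97 -0.04 0 0 0 -1;-0.37 0.97 -0.04 0 0 0 -1;-0.37 0.97 -0.04 0 0 0 -1;-0.37 0.97 -0.04 0 0 0 -1;-0.37 0.97 -0.04 0 0 0 -1;-0.37 0.97 -0.04 0 0 0 -1;-0.37 0.97 -0.04 0 0 0 -1;-0.37 0.97 -0.04 0 0 0 -1;-0.37 0.97 -0.04 0 0 0 -1;-0.37 0.97 -0.04 0 0 0 -1",
)

```text
time_s: 4.15
tcp_pos: [0.5729, 0.2264, 0.3978]
ee_rot: [[-0.965, -0.263, -0.001], [-0.263, 0.965, -0.001], [0.001, -0.0, -1.0]]
wrist_force: [0.3, 0.6, -0.5]
gripper_width: 0.998
gripper_force: 0.0
```

Call:
jog_arm(
  plan="-0.37 0.97 -0.04 0 0 0 -1;-0.37 0.97 -0.04 0 0 0 -1;-0.37 0.97 -0.04 0 0 0 -1;-0.37 0.97 -0.04 0 0 0 -1;-0.37 0.97 -0.04 0 0 0 -1;0 0 0 0 0 -0.98 -1;0 0 0 0 0 -0.98 -1;0 0 0 0 0 -0.98 -1;0 0 0 0 0 -0.98 -1;0 0 0 0 0 -0.98 -1",
)

```text
time_s: 5.15
tcp_pos: [0.5858, 0.3545, 0.4026]
ee_rot: [[-0.577, -0.817, -0.001], [-0.817, 0.577, -0.001], [0.001, 0.0, -1.0]]
wrist_force: [-0.3, 0.3, -0.0]
gripper_width: 1.001
gripper_force: 0.0
```

Call:
jog_arm(
  plan="0 0 0 0 0 -0.98 -1;0 0 0 0 0 -0.98 -1;0 0 0 0 0 -0.46 -1;0 0 0 0 0 0 -1;0 0 0 0 0 0 -1;0 0 0 0 0 0 -1;0 0 0 0 0 0 -1;0 0 0 0 0 0 -1;0 0 0 0 0 0 -1;0 0 0 0 0 0 -1",
)

```text
time_s: 6.15
tcp_pos: [0.5854, 0.3559, 0.4031]
ee_rot: [[-0.277, -0.961, -0.0], [-0.961, 0.277, -0.0], [0.0, 0.0, -1.0]]
wrist_force: [-0.2, -0.2, 0.0]
gripper_width: 1.002
gripper_force: 0.0
```

```bash
python3 - <<'E'
from h import *
s=r.sense(); print(s['time_s'],s['tcp_pos'],s['ee_rot'].round(4).tolist(),s['joints'])
p,d,K,T,c=cap("wrist"); save(p,"w2.png"); np.savez("pics/w2.npz",p=p,d=d,K=K,T=T); print(T.round(3).tolist())
E
```

```text
6.15 [0.58544394 0.35591395 0.403148  ] [[-0.2773, -0.9608, -0.0], [-0.9608, 0.2773, -0.0], [0.0, 0.0, -1.0]] [ 4.47851976e+01  2.62409592e+01  3.53428022e+01  9.79206188e-04
 -9.91041215e+01 -6.08825839e+01]
[[-0.961, -0.265, -0.079, 0.564], [0.277, -0.92, -0.276, 0.281], [0.0, -0.287, 0.958, 0.591], [0.0, 0.0, 0.0, 1.0]]
```

View pics/w2.png

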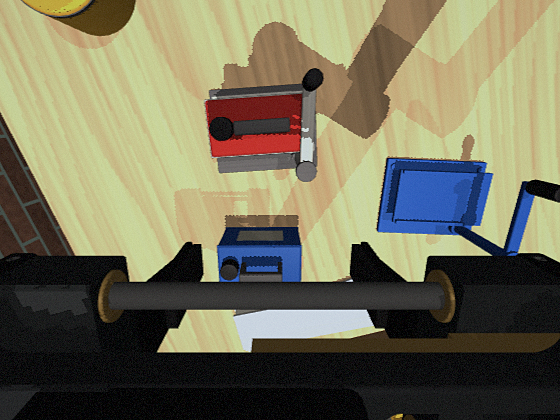

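The wrist view shows the red can centred at (258,125), its cap at (221,128), the knob at (313,79) and the post head at (306,171).

```bash
cat > st.py <<'E'
from h import *
def st(n):
    z=np.load(f"pics/{n}.npz"); P=pts(z['d'],z['K'],z['T']); hsv=cv2.cvtColor(z['p'],cv2.COLOR_RGB2HSV).astype(int)
    box=(P[...,0]>.44)&(P[...,0]<.70)&(P[...,1]>.18)&(P[...,1]<.41)
    red=((hsv[...,0]<10)|(hsv[...,0]>170))&(hsv[...,1]>120)
    k=box&red&(P[...,2]>.14)&(P[...,2]<.16); print(n,"cantop",k.sum(),"z",np.median(P[k][:,2]).round(4),cv2.minAreaRect((P[k][:,:2]*1000).astype(np.float32)))
    dark=(hsv[...,1]<90)
    k=box&dark&(P[...,2]>.182)&(P[...,2]<.203)&(np.hypot(P[...,0]-.581,P[...,1]-.285)<.045)
    print(" handle",k.sum(),"z",np.median(P[k][:,2]).round(4),cv2.minAreaRect((P[k][:,:2]*1000).astype(np.float32)))
    k=box&(P[...,2]>.203)&(P[...,2]<.23)
    if k.any(): q=P[k]; print(" knob",k.sum(),((q.min(0)+q.max(0))/2).round(4),np.ptp(q,0).round(4))
    k=box&(P[...,2]>.155)&(P[...,2]<.21)&(np.hypot(P[...,0]-.54,P[...,1]-.361)<.025)
    q=P[k]; print(" post",k.sum(),((q.min(0)+q.max(0))/2).round(4),np.ptp(q,0).round(4),q.max(0).round(3))
E
python3 -c "
from st import *
st('w2');st('scene0')"
```

```text
w2 cantop 3964 z 0.1512 ((594.8154907226562, 281.6716003417969), (77.45484161376953, 132.80178833007812), 77.72282409667969)
 handle 785 z 0.196 ((584.27490234375, 284.04644775390625), (17.368860244750977, 70.8111572265625), 77.49177551269531)
 knob 314 [0.509  0.2496 0.2101] [0.021  0.0212 0.0139]
 post 453 [0.5421 0.3553 0.1657] [0.0301 0.0383 0.0141] [0.557 0.374 0.173]
scene0 cantop 788 z 0.1495 ((594.8724365234375, 284.3544006347656), (79.5212631225586, 133.5980987548828), 77.43685150146484)
 handle 193 z 0.1937 ((585.1085205078125, 286.0697326660156), (19.351709365844727, 71.3381118774414), 75.42677307128906)
 knob 60 [0.509  0.2509 0.2095] [0.0207 0.0208 0.0127]
 post 143 [0.5427 0.3565 0.1637] [0.0298 0.0382 0.0166] [0.558 0.376 0.172]
```

Call:
jog_arm(
  plan="0.98 0.35 0.8 0 0 0 -1;0.98 0.35 0.8 0 0 0 -1;0.98 0.35 0.8 0 0 0 -1;0.98 0.35 0.8 0 0 0 -1;0.98 0.35 0.8 0 0 0 -1;0 0 1 0 0 0 -1;0 0 1 0 0 0 -1;0 0 1 0 0 0 -1;0 0 1 0 0 0 -1;0 0 1 0 0 0 -1",
)

```text
time_s: 7.2
tcp_pos: [0.5095, 0.2503, 0.1775]
ee_rot: [[-0.277, -0.961, 0.001], [-0.961, 0.277, 0.0], [-0.001, -0.0, -1.0]]
wrist_force: [0.0, -0.2, 0.5]
gripper_width: 1.001
gripper_force: 0.0
```

Call:
jog_arm(
  plan="0 0 0 0 0 0 -1;0 0 0 0 0 0 0.35;0 0 0 0 0 0 0.35;0 0 0 0 0 0 0.35;0 0 0 0 0 0 0.35;0 0 0 0 0 0 0.35;0 0 0 0 0 0 0.35;0 0 0 0 0 0 0.35;0 0 0 0 0 0 0.35;0 0 0 0 0 0 0.35",
)

```text
time_s: 8.2
tcp_pos: [0.5095, 0.2503, 0.1781]
ee_rot: [[-0.277, -0.961, -0.0], [-0.961, 0.277, -0.0], [0.0, 0.0, -1.0]]
wrist_force: [-0.3, -0.0, 0.3]
gripper_width: 0.345
gripper_force: 0.0
```

Call:
jog_arm(
  plan="-0.04 0.51 0 0 0 0.79 0.35;-0.04 0.51 0 0 0 0.79 0.35;-0.04 0.51 0 0 0 0.79 0.35;-0.04 0.51 0 0 0 0.79 0.35;-0.04 0.51 0 0 0 0.79 0.35;-0.04 0.51 0 0 0 0.79 0.35;-0.04 0.51 0 0 0 0.79 0.35;-0.04 0.51 0 0 0 0.79 0.35;-0.04 0.51 0 0 0 0.79 0.35;-0.04 0.51 0 0 0 0.79 0.35",
)

```text
time_s: 9.2
tcp_pos: [0.4296, 0.3419, 0.1782]
ee_rot: [[-0.983, -0.181, 0.0], [-0.181, 0.983, -0.001], [0.0, -0.001, -1.0]]
wrist_force: [2.4, -1.5, -0.1]
gripper_width: 0.327
gripper_force: 0.7
```

Call:
jog_arm(
  plan="-0.04 0.51 0 0 0 0.79 0.35;-0.04 0.51 0 0 0 0.79 0.35;-0.04 0.51 0 0 0 0.79 0.35;0 0 0 0 0 0 0.35;0 0 0 0 0 0 0.35;0 0 0 0 0 0 0;0 0 0 0 0 0 0;0 0 0 0 0 0 0;0 0 0 0 0 0 0;0 0 0 0 0 0 0",
)

```text
time_s: 10.2
tcp_pos: [0.4298, 0.3802, 0.1782]
ee_rot: [[-0.99, 0.144, 0.0], [0.144, 0.99, 0.0], [-0.0, 0.0, -1.0]]
wrist_force: [-0.7, -0.9, -0.4]
gripper_width: 0.498
gripper_force: 0.0
```

Call:
jog_arm(
  plan="0 0 -1 0 0 0 -1;0 0 -1 0 0 0 -1;0 0 -1 0 0 0 -1;0 0 -1 0 0 0 -1;0 0 -1 0 0 0 -1;0 0 -1 0 0 0 -1;0 0 0 0 0 0.5 -1;0 0 0 0 0 0 -1;0 0 0 0 0 0 -1;0 0 0 0 0 0 -1",
)

```text
time_s: 11.2
tcp_pos: [0.4296, 0.38, 0.3273]
ee_rot: [[-0.977, 0.211, -0.001], [0.211, 0.977, -0.001], [0.001, -0.002, -1.0]]
wrist_force: [0.1, -0.5, 0.6]
gripper_width: 0.998
gripper_force: 0.0
```

```bash
python3 - <<'E'
from st import *
s=r.sense(); print(s['tcp_pos'],s['ee_rot'].round(4).tolist())
for n in("scene","top"):
    p,d,K,T,c=cap(n); np.savez(f"pics/{n}1.npz",p=p,d=d,K=K,T=T); st(n+"1")
    P=pts(d,K,T); k=(P[...,2]>.2)&(P[...,2]<.225)&(np.hypot(P[...,0]-.43,P[...,1]-.38)<.05); print(k.sum(),P[k].mean(0))
    if n=="scene": save(cv2.resize(p[150:330,230:470],(720,540)),"s1.png")
E
```

```text
[0.42957809 0.38000699 0.32727163] [[-0.9774, 0.2113, -0.0011], [0.2113, 0.9774, -0.0014], [0.0008, -0.0016, -1.0]]
scene1 cantop 920 z 0.1495 ((587.522216796875, 286.3698425292969), (80.2908706665039, 148.6121063232422), 76.4952163696289)
 handle 193 z 0.1936 ((586.3939208984375, 285.0592346191406), (19.251785278320312, 70.12384033203125), 77.02552032470703)
 knob 1 [0.4404 0.382  0.2038] [0. 0. 0.]
 post 150 [0.5375 0.362  0.1634] [0.0431 0.0275 0.0166] [0.559 0.376 0.172]
73 [0.43139951 0.38158301 0.21036963]
top1 cantop 905 z 0.1509 ((584.1578369140625, 284.0133056640625), (79.54019165039062, 148.93104553222656), 77.65836334228516)
 handle 133 z 0.1953 ((580.7758178710938, 283.92523193359375), (15.984951972961426, 70.6050796508789), 77.4581069946289)
 post 106 [0.5357 0.3614 0.1668] [0.0398 0.0303 0.0193] [0.556 0.377 0.176]
0 [nan nan nan]<stdin>:5: RuntimeWarning: Mean of empty slice.
  ret = um.true_divide(
```

View pics/s1.png

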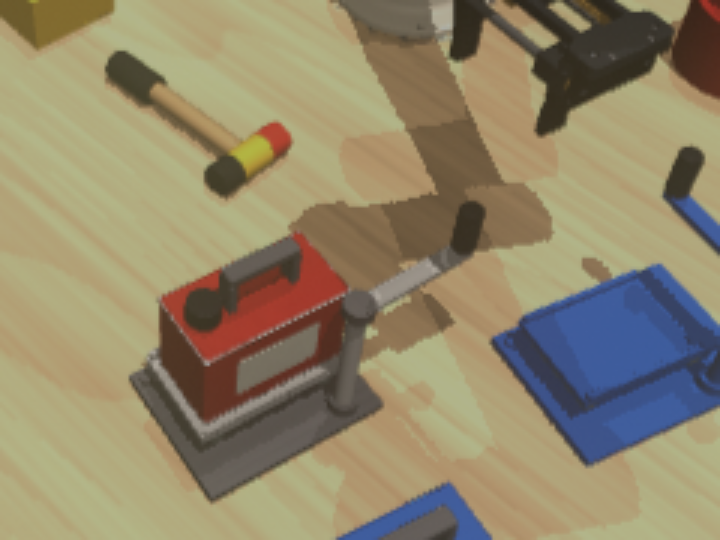

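The close crop shows the bar swung well clear behind the stand (knob at 467,228), with the can and its handle (260,270) free.

Call:
jog_arm(
  plan="-0.98 -0.34 0 0 0 0 -1;-0.98 -0.34 0 0 0 0 -1;-0.98 -0.34 0 0 0 0 -1;-0.98 -0.34 0 0 0 0 -1;-0.98 -0.34 0 0 0 0 -1;-0.98 -0.34 0 0 0 0 -1;-0.98 -0.34 0 0 0 0 -1;0 0 1 0 0 0 -1;0 0 1 0 0 0 -1;0 0 1 0 0 0 -1",
)

```text
time_s: 12.3
tcp_pos: [0.5849, 0.2853, 0.2517]
ee_rot: [[-0.977, 0.213, -0.001], [0.213, 0.977, -0.0], [0.0, -0.0, -1.0]]
wrist_force: [0.3, 0.1, 0.3]
gripper_width: 1.001
gripper_force: 0.0
```

Call:
jog_arm(
  plan="0 0 0.8 0 0 0 -1;0 0 0.8 0 0 0 -1;0 0 0.8 0 0 0 -1;0 0 0.8 0 0 0 -1;0 0 0 0 0 0 -1;0 0 0 0 0 0 0.4;0 0 0 0 0 0 0.4;0 0 0 0 0 0 0.4;0 0 0 0 0 0 0.4;0 0 0 0 0 0 0.4",
)

```text
time_s: 13.3
tcp_pos: [0.5849, 0.2859, 0.1738]
ee_rot: [[-0.977, 0.212, 0.001], [0.212, 0.977, 0.001], [-0.001, 0.001, -1.0]]
wrist_force: [0.5, -0.6, 0.7]
gripper_width: 0.634
gripper_force: 0.0
```

Call:
jog_arm(
  plan="0 0 0 0 0 0 0.5;0 0 0 0 0 0 0.55;0 0 0 0 0 0 0.6;0 0 0 0 0 0 0.7;0 0 0 0 0 0 1;0 0 0 0 0 0 1;0 0 0 0 0 0 1;0 0 0 0 0 0 1;0 0 0 0 0 0 1;0 0 0 0 0 0 1",
)

```text
time_s: 14.3
tcp_pos: [0.5848, 0.2857, 0.1731]
ee_rot: [[-0.977, 0.212, -0.0], [0.212, 0.977, -0.0], [0.0, -0.0, -1.0]]
wrist_force: [0.1, -0.9, -0.2]
gripper_width: 0.005
gripper_force: 0.0
```

```bash
python3 - <<'E'
from st import *
s=r.sense(); print(s['tcp_pos'],s['gripper_width'],s['gripper_force'],s['wrist_force'])
p,d,K,T,c=cap("scene"); np.savez(f"pics/scene2.npz",p=p,d=d,K=K,T=T); st("scene2")
q,d2,K2,T2,c2=cap("wrist")
save(np.hstack([cv2.resize(p[170:320,250:370],(400,500),interpolation=cv2.INTER_CUBIC),cv2.resize(q[160:360,200:360],(400,500))]),"s2.png")
E
```

```text
[0.58476547 0.28574864 0.1731351 ] 0.00506197363711809 0.0 [ 0.05216614 -0.86024848 -0.21603853]
scene2 cantop 784 z 0.1492 ((587.3804931640625, 285.02276611328125), (81.39419555664062, 150.1761474609375), 78.04825592041016)
 handle 96 z 0.1936 ((589.8139038085938, 284.90557861328125), (18.827028274536133, 62.95262908935547), 74.44816589355469)
 knob 46 [0.5193 0.3301 0.2156] [0.158  0.1086 0.0244]
 post 151 [0.5373 0.361  0.1639] [0.0429 0.03   0.0173] [0.559 0.376 0.173]
```

View pics/s2.png

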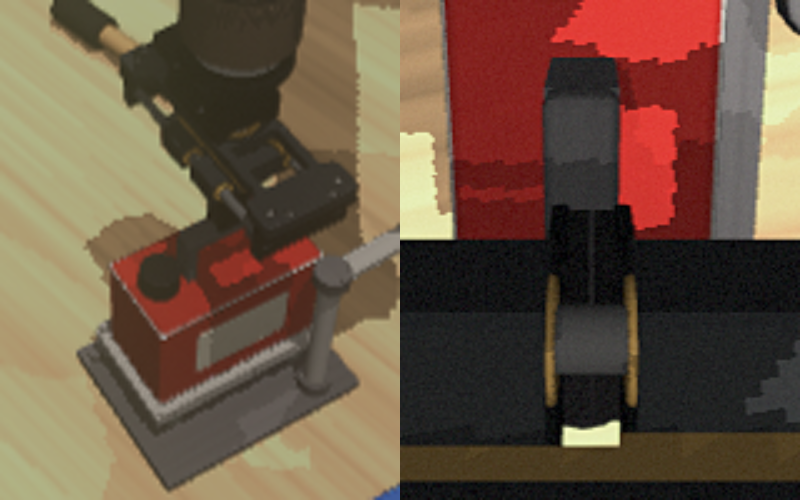

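The right half shows the fingers fully shut with the seam at crop (595,240), and the handle ahead of them at (585,130). The grasp missed, so I'll check the real finger-tip height before retrying.

```bash
python3 - <<'E'
from h import *
p,d,K,T,c=cap("wrist"); P=pts(d,K,T)
for v in range(185,300,5): print(v,[P[v,u].round(4).tolist() for u in (268,276,286)],p[v,276])
z=np.load("pics/w2.npz");P=pts(z['d'],z['K'],z['T'])
print("w2 tips"); 
k=np.zeros(P.shape[:2],bool);k[240:300,160:205]=1;k&=(z['d']>0)&(P[...,2]>.35);print(P[k].min(0),P[k][P[k][:,2].argsort()[:5]])
E
```

```text
185 [[0.5486, 0.2887, 0.1599], [0.5496, 0.2941, 0.1606], [0.5515, 0.3006, 0.1584]] [29 30 26]
190 [[0.5487, 0.2891, 0.1745], [0.5496, 0.2941, 0.1755], [0.551, 0.3002, 0.1751]] [39 40 44]
195 [[0.5487, 0.2895, 0.1881], [0.5498, 0.294, 0.1875], [0.5509, 0.2998, 0.1881]] [30 26 31]
200 [[0.5496, 0.2895, 0.196], [0.5508, 0.2938, 0.1953], [0.552, 0.2993, 0.1951]] [61 60 63]
205 [[0.5524, 0.2888, 0.1964], [0.5536, 0.2932, 0.1955], [0.5548, 0.2988, 0.1955]] [71 65 66]
210 [[0.5553, 0.2882, 0.1964], [0.5562, 0.2927, 0.1967], [0.5578, 0.2981, 0.195]] [64 63 64]
215 [[0.5579, 0.2876, 0.1972], [0.5595, 0.2919, 0.1952], [0.5606, 0.2976, 0.1958]] [67 64 65]
220 [[0.5611, 0.2869, 0.1966], [0.5623, 0.2913, 0.1958], [0.5633, 0.297, 0.1965]] [66 64 67]
225 [[0.5643, 0.2861, 0.1957], [0.5653, 0.2907, 0.1957], [0.5667, 0.2963, 0.1952]] [50 49 50]
230 [[0.5673, 0.2855, 0.1959], [0.5679, 0.2901, 0.1969], [0.5698, 0.2957, 0.195]] [55 51 55]
235 [[0.5707, 0.2847, 0.1949], [0.571, 0.2894, 0.1966], [0.5725, 0.2951, 0.1959]] [49 50 49]
240 [[0.5728, 0.2843, 0.1973], [0.5742, 0.2887, 0.1962], [0.5758, 0.2944, 
[... 566 characters left out ...]
[35 36 35]
275 [[0.5749, 0.2848, 0.235], [0.5758, 0.2884, 0.2347], [0.5761, 0.2931, 0.236]] [37 42 37]
280 [[0.5753, 0.2848, 0.2389], [0.5757, 0.2884, 0.2395], [0.5762, 0.2929, 0.2403]] [32 33 34]
285 [[0.5521, 0.2913, 0.2838], [0.5525, 0.2935, 0.2839], [0.5537, 0.2962, 0.2829]] [49 47 47]
290 [[0.5531, 0.291, 0.2846], [0.5535, 0.2933, 0.2848], [0.5542, 0.2961, 0.2847]] [59 60 59]
295 [[0.554, 0.2909, 0.2858], [0.5542, 0.2931, 0.2862], [0.5549, 0.2959, 0.2861]] [74 73 72]
w2 tips
[0.59619347 0.3154155  0.42784329] [[0.62626078 0.34074918 0.42784329]
 [0.62539546 0.33689338 0.428138  ]
 [0.62883902 0.34987384 0.42836053]
 [0.62487259 0.33562923 0.42837196]
 [0.62638419 0.34164726 0.42866794]]
```

Both wrist readings put the visible finger tips about 25 mm above the reported TCP: 0.428 against 0.403, and 0.199 against 0.173. The fingers therefore shut just over the strap. I'll open, go about 25 mm lower while watching the force, and close again.

Call:
jog_arm(
  plan="0 0 -0.2 0 0 0 -1;0 0 0 0 0 0 -1;0 0 0 0 0 0 -1;0 0 0 0 0 0 -1;0 0 0 0 0 0 -1;0 0 0 0 0 0 -1;0 0 0 0 0 0 -1;0 0 0.4 0 0 0 -1;0 0 0.4 0 0 0 -1;0 0 0 0 0 0 -1",
)

```text
time_s: 15.45
tcp_pos: [0.5834, 0.2849, 0.1554]
ee_rot: [[-0.977, 0.213, -0.004], [0.213, 0.977, -0.003], [0.004, -0.003, -1.0]]
wrist_force: [-0.2, 0.2, -0.9]
gripper_width: 0.83
gripper_force: 0.0
```

Call:
jog_arm(
  plan="0 0 0.3 0 0 0 -1;0 0 0.3 0 0 0 -1;0 0 0 0 0 0 0.3;0 0 0 0 0 0 0.5;0 0 0 0 0 0 0.5;0 0 0 0 0 0 0.5;0 0 0 0 0 0 0.5;0 0 0 0 0 0 0.55;0 0 0 0 0 0 0.6;0 0 0 0 0 0 0.7",
)

```text
time_s: 16.45
tcp_pos: [0.5848, 0.2858, 0.1432]
ee_rot: [[-0.977, 0.212, 0.0], [0.212, 0.977, 0.0], [-0.0, 0.0, -1.0]]
wrist_force: [0.3, 1.0, -0.5]
gripper_width: 0.359
gripper_force: 0.0
```

Call:
jog_arm(
  plan="0 0 0 0 0 0 1;0 0 0 0 0 0 1;0 0 0 0 0 0 1;0 0 0 0 0 0 1;0 0 0 0 0 0 1;0 0 0 0 0 0 1;0 0 0 0 0 0 1;0 0 0 0 0 0 1;0 0 0 0 0 0 1;0 0 0 0 0 0 1",
)

```text
time_s: 17.45
tcp_pos: [0.5848, 0.2856, 0.1434]
ee_rot: [[-0.977, 0.212, 0.0], [0.212, 0.977, -0.0], [-0.0, -0.0, -1.0]]
wrist_force: [-1.3, -2.2, 3.2]
gripper_width: 0.205
gripper_force: 30.1
```

The handle is gripped: the opening is 17.8 mm and the force is 30 N. Now I lift and carry.

Call:
jog_arm(
  plan="0 0 -0.2 0 0 0 1;0 0 -0.4 0 0 0 1;0 0 -0.6 0 0 0 1;0 0 -0.8 0 0 0 1;0 0 -0.8 0 0 0 1;0 0 -0.8 0 0 0 1;0 0 -0.8 0 0 0 1;0 0 -0.8 0 0 0 1;0 0 -0.6 0 0 0 1;0 0 -0.2 0 0 0 1",
)

```text
time_s: 18.45
tcp_pos: [0.5853, 0.2867, 0.2947]
ee_rot: [[-0.977, 0.212, 0.002], [0.212, 0.977, 0.003], [-0.002, 0.003, -1.0]]
wrist_force: [1.2, -0.8, -6.2]
gripper_width: 0.202
gripper_force: 30.0
```

```bash
python3 - <<'E'
from h import *
s=r.sense(); print(s['tcp_pos'],s['gripper_width'],s['gripper_force'],s['wrist_force'],s['moment'])
p,d,K,T,c=cap("scene"); save(cv2.resize(p[100:340,200:440],(500,500)),"s3.png")
E
```

```text
[0.58525905 0.28669052 0.29474887] 0.2016770117575015 29.98542096465826 [ 1.21229755 -0.82336118 -6.18845872] [ 0.033928   -0.12881324 -0.03363224]
```

View pics/s3.png

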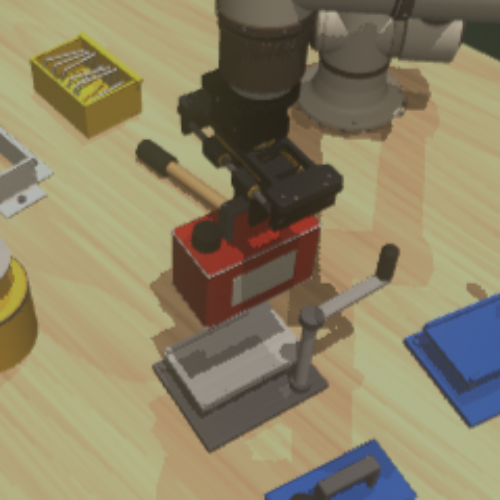

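The can hangs level in the gripper at crop (245,260), off the empty stand at (240,365).

Call:
jog_arm(
  plan="-0.08 -0.3 0 0 0 0 1;-0.16 -0.6 0 0 0 0 1;-0.26 -0.95 0 0 0 0 1;-0.26 -0.95 0 0 0 0 1;-0.26 -0.95 0 0 0 0 1;-0.26 -0.95 0 0 0 0 1;-0.26 -0.95 0 0 0 0 1;-0.26 -0.95 0 0 0 0 1;-0.26 -0.95 0 0 0 0 1;-0.26 -0.95 0 0 0 0 1",
)

```text
time_s: 19.5
tcp_pos: [0.5953, 0.0634, 0.2921]
ee_rot: [[-0.977, 0.213, -0.002], [0.213, 0.977, -0.001], [0.002, -0.001, -1.0]]
wrist_force: [0.1, 0.3, -4.6]
gripper_width: 0.201
gripper_force: 30.0
```

Call:
jog_arm(
  plan="-0.26 -0.95 0 0 0 0 1;-0.26 -0.95 0 0 0 0 1;-0.26 -0.95 0 0 0 0 1;-0.26 -0.95 0 0 0 0 1;-0.26 -0.95 0 0 0 0 1;-0.26 -0.95 0 0 0 0 1;-0.26 -0.95 0 0 0 0 1;-0.26 -0.95 0 0 0 0 1;-0.26 -0.95 0 0 0 0 1;-0.26 -0.95 0 0 0 0 1",
)

```text
time_s: 20.5
tcp_pos: [0.608, -0.1821, 0.292]
ee_rot: [[-0.977, 0.213, -0.003], [0.213, 0.977, 0.0], [0.003, -0.0, -1.0]]
wrist_force: [0.2, 0.6, -5.7]
gripper_width: 0.195
gripper_force: 30.0
```

Call:
jog_arm(
  plan="-0.26 -0.95 0 0 0 0 1;-0.26 -0.95 0 0 0 0 1;-0.26 -0.95 0 0 0 0 1;-0.26 -0.95 0 0 0 0 1;-0.16 -0.6 0 0 0 0 1;-0.08 -0.3 0 0 0 -0.3 1;0 0 0 0 0 -0.7 1;0 0 0 0 0 -0.9 1;0 0 0 0 0 -0.9 1;0 0 0 0 0 -0.9 1",
)

```text
time_s: 21.5
tcp_pos: [0.6149, -0.302, 0.2923]
ee_rot: [[-0.953, -0.303, -0.002], [-0.303, 0.953, 0.001], [0.001, 0.001, -1.0]]
wrist_force: [0.5, 0.6, -4.8]
gripper_width: 0.198
gripper_force: 30.0
```

Call:
jog_arm(
  plan="0 0 0 0 0 -0.9 1;0 0 0 0 0 -0.9 1;0 0 0 0 0 -0.9 1;0 0 0 0 0 -0.9 1;0 0 0 0 0 -0.9 1;0 0 0 0 0 -0.9 1;0 0 0 0 0 -0.9 1;0 0 0 0 0 -0.9 1;0 0 0 0 0 -0.9 1;0 0 0 0 0 -0.7 1",
)

```text
time_s: 22.5
tcp_pos: [0.615, -0.3019, 0.2924]
ee_rot: [[-0.035, -0.999, -0.002], [-0.999, 0.035, 0.001], [-0.001, 0.002, -1.0]]
wrist_force: [-0.6, -0.4, -4.6]
gripper_width: 0.203
gripper_force: 30.0
```

```bash
cat > cn.py <<'E'
from h import *
def can(n,zlo,zhi):
    p,d,K,T,c=cap(n); P=pts(d,K,T); hsv=cv2.cvtColor(p,cv2.COLOR_RGB2HSV).astype(int)
    red=((hsv[...,0]<10)|(hsv[...,0]>170))&(hsv[...,1]>120)&(np.hypot(P[...,0]-.61,P[...,1]+.29)<.16)
    k=red&(P[...,2]>zlo); P=P[k]; 
    print(n,"z max",np.percentile(P[:,2],[2,50,98]).round(4),"rect top",cv2.minAreaRect((P[P[:,2]>np.percentile(P[:,2],98)-.012][:,:2]*1000).astype(np.float32)))
    q=P[P[:,2]<np.percentile(P[:,2],98)-.02]
    for nm,a,b in(("+x face",0,1),("+y face",1,0)):
        top=np.percentile(q[:,a],95); w=q[q[:,a]>top-.008]
        if len(w)>20:
            f=np.polyfit(w[:,b],w[:,a],1); print("",nm,len(w),"slope deg",np.degrees(np.arctan(f[0])).round(2),"at mid",w.mean(0).round(4))
    return p
E
python3 - <<'E'
from cn import *
s=r.sense(); print(s['tcp_pos'],s['ee_rot'].round(4).tolist(),s['gripper_width'],s['wrist_force'],s['joints'].round(1))
p=can("scene",.1,.4); can("wrist",.1,.4)
save(cv2.resize(p[60:300,100:340],(500,500)),"s4.png")
E
```

```text
[ 0.61495553 -0.30189818  0.29235188] [[-0.0351, -0.9994, -0.0016], [-0.9994, 0.0351, 0.0007], [-0.0007, 0.0017, -1.0]] 0.20308950064818024 [-0.64197382 -0.37645751 -4.55881674] [-12.7  26.   19.8  -0.  -84.   10.7]
scene z max [0.2152 0.296  0.3013] rect top ((618.0510864257812, -294.5258483886719), (153.2434844970703, 78.05736541748047), 88.22083282470703)
 +x face 142 slope deg 0.96 at mid [ 0.6553 -0.2805  0.25  ]
 +y face 167 slope deg -2.8 at mid [ 0.635  -0.2226  0.2546]
wrist z max [0.2822 0.3007 0.4344] rect top ((608.1568603515625, -348.1578369140625), (61.734283447265625, 128.55364990234375), 80.83959197998047)
 +x face 2285 slope deg 5.83 at mid [ 0.6514 -0.3342  0.3091]
 +y face 1529 slope deg -0.88 at mid [ 0.6115 -0.2956  0.3074]
```

View pics/s4.png

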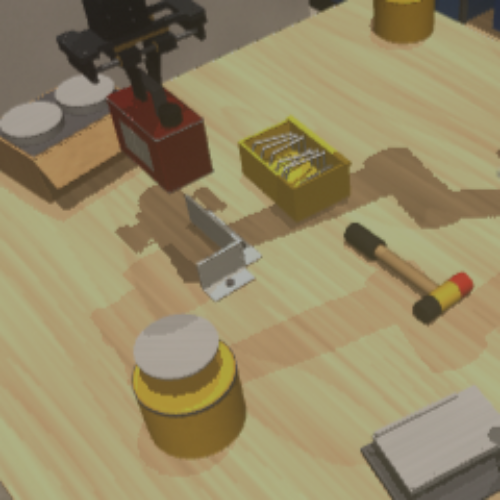

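The can hangs level at crop (160,135), cap towards the short wall, about 9 mm clear of both walls of the bracket at (215,240).

Call:
jog_arm(
  plan="0 0 0.4 0 0 -0.14 1;0 0 0.8 0 0 0 1;0 0 0.9 0 0 0 1;0 0 0.9 0 0 0 1;0 0 0.9 0 0 0 1;0 0 0.9 0 0 0 1;0 0 0.9 0 0 0 1;0 0 0.8 0 0 0 1;0 0 0.5 0 0 0 1;0 0 0.2 0 0 0 1",
)

```text
time_s: 23.6
tcp_pos: [0.6145, -0.3015, 0.1109]
ee_rot: [[-0.021, -1.0, -0.004], [-1.0, 0.021, 0.001], [-0.001, 0.004, -1.0]]
wrist_force: [-1.0, -0.6, -5.1]
gripper_width: 0.202
gripper_force: 30.0
```

```bash
python3 - <<'E'
from cn import *
s=r.sense(); print(s['tcp_pos'],s['ee_rot'].round(4).tolist(),s['gripper_width'],s['wrist_force'])
p=can("scene",.02,.2)
E
```

```text
[ 0.61447852 -0.30146539  0.11085972] [[-0.0205, -0.9998, -0.0037], [-0.9998, 0.0205, 0.0011], [-0.001, 0.0038, -1.0]] 0.20173864472059172 [-1.038059   -0.63613952 -5.0886276 ]
scene z max [0.0779 0.1171 0.1209] rect top ((616.8259887695312, -295.502685546875), (150.90769958496094, 75.199462890625), 89.65634155273438)
```

Call:
jog_arm(
  plan="0 0 0.2 0 0 0 1;0 0 0.2 0 0 0 1;0 0 0.1 0 0 0 1;0 0 0.06 0 0 0 1;0 0.1 0 0 0 0 1;0 0.08 0 0 0 0 1;0 0.06 0 0 0 0 1;0 0 0 0 0 0 1;0 0 0 0 0 0 1;0 0 0 0 0 0 1",
)

```text
time_s: 24.65
tcp_pos: [0.6099, -0.3016, 0.0993]
ee_rot: [[-0.02, -1.0, 0.0], [-1.0, 0.02, -0.0], [0.0, -0.0, -1.0]]
wrist_force: [0.2, -0.4, -4.9]
gripper_width: 0.2
gripper_force: 30.0
```

Call:
jog_arm(
  plan="0 0 0.06 0 0 0 1;0 0 0.06 0 0 0 1;-0.1 0.04 0 0 0 0 1;-0.1 0.04 0 0 0 0 1;-0.06 0.04 0 0 0 0 1;0 0 0 0 0 0 1;0 0 0 0 0 0 1;0 0 0 0 0 0 1;0 0 0 0 0 0 1;0 0 0 0 0 0 1",
)

```text
time_s: 25.65
tcp_pos: [0.6069, -0.2951, 0.0961]
ee_rot: [[-0.02, -1.0, 0.0], [-1.0, 0.02, -0.0], [0.0, -0.0, -1.0]]
wrist_force: [-0.3, 0.1, -5.1]
gripper_width: 0.202
gripper_force: 30.0
```

Next, gentle contact with the long wall in 0.5 mm steps.

Call:
jog_arm(
  plan="0 0.02 0 0 0 0 1;0 0 0 0 0 0 1;0 0.02 0 0 0 0 1;0 0 0 0 0 0 1;0 0.02 0 0 0 0 1;0 0 0 0 0 0 1;0 0 0 0 0 0 1;0 0 0 0 0 0 1;0 0 0 0 0 0 1;0 0 0 0 0 0 1",
)

```text
time_s: 26.65
tcp_pos: [0.6057, -0.295, 0.0963]
ee_rot: [[-0.02, -1.0, 0.001], [-1.0, 0.02, -0.0], [0.0, -0.001, -1.0]]
wrist_force: [1.2, 1.7, -4.4]
gripper_width: 0.204
gripper_force: 30.0
```

Call:
jog_arm(
  plan="-0.03 0.02 0 0 0 0 1;0 0 0 0 0 0 1;-0.03 0.02 0 0 0 0 1;0 0 0 0 0 0 1;0 0 0 0 0 0 1;0 0 0 0 0 0 1;0 0 0 0 0 0 1;0 0 0 0 0 0 1;0 0 0 0 0 0 1;0 0 0 0 0 0 1",
)

```text
time_s: 27.65
tcp_pos: [0.6048, -0.2937, 0.0964]
ee_rot: [[-0.02, -1.0, 0.001], [-1.0, 0.02, -0.0], [0.0, -0.001, -1.0]]
wrist_force: [3.5, -1.4, -5.2]
gripper_width: 0.196
gripper_force: 30.3
```

Call:
jog_arm(
  plan="-0.03 0 0 0 0 0 1;0 0 0 0 0 0 1;-0.03 0 0 0 0 0 1;0 0 0 0 0 0 1;0 0 0 0 0 0 1;0 0 0 0 0 0 1;0 0 0 0 0 0 1;0 0 0 0 0 0 1;0 0 0 0 0 0 1;0 0 0 0 0 0 1",
)

```text
time_s: 28.65
tcp_pos: [0.6047, -0.292, 0.0963]
ee_rot: [[-0.02, -1.0, 0.001], [-1.0, 0.02, -0.0], [0.0, -0.001, -1.0]]
wrist_force: [3.2, -1.9, -3.6]
gripper_width: 0.201
gripper_force: 30.3
```

```bash
python3 - <<'E'
from h import *
s=r.sense(); print(s['tcp_pos'],s['wrist_force'],s['moment'])
E
```

```text
[ 0.60471884 -0.29204619  0.09633884] [ 3.21195423 -1.9294282  -3.63538339] [-0.7475495  -1.26744787  0.09093509]
```

Call:
jog_arm(
  plan="-0.03 0 0 0 0 0 1;0 0 0 0 0 0 1;-0.03 0 0 0 0 0 1;0 0 0 0 0 0 1;0 0 0 0 0 0 1;0 0 0 0 0 0 1;0 0 0 0 0 0 1;0 0 0 0 0 0 1;0 0 0 0 0 0 1;0 0 0 0 0 0 1",
)

```text
time_s: 29.65
tcp_pos: [0.6046, -0.2916, 0.0966]
ee_rot: [[-0.02, -1.0, 0.001], [-1.0, 0.02, -0.002], [0.002, -0.001, -1.0]]
wrist_force: [3.8, -5.2, -3.9]
gripper_width: 0.196
gripper_force: 30.4
```

Both walls are now in contact (+3.8 N and -5.2 N). Lower to the bench.

Call:
jog_arm(
  plan="0 0 0.04 0 0 0 1;0 0 0.04 0 0 0 1;0 0 0.02 0 0 0 1;0 0 0.02 0 0 0 1;0 0 0 0 0 0 1;0 0 0 0 0 0 1;0 0 0 0 0 0 1;0 0 0 0 0 0 1;0 0 0 0 0 0 1;0 0 0 0 0 0 1",
)

```text
time_s: 30.65
tcp_pos: [0.6052, -0.292, 0.0951]
ee_rot: [[-0.019, -1.0, 0.002], [-1.0, 0.019, -0.003], [0.003, -0.002, -1.0]]
wrist_force: [2.8, -4.3, 0.6]
gripper_width: 0.199
gripper_force: 30.1
```

Call:
jog_arm(
  plan="0 0 0.04 0 0 0 1;0 0 0.04 0 0 0 1;0 0 0 0 0 0 1;0 0 0 0 0 0 1;0 0 0 0 0 0 1;0 0 0 0 0 0 1;0 0 0 0 0 0 1;0 0 0 0 0 0 1;0 0 0 0 0 0 1;0 0 0 0 0 0 1",
)

```text
time_s: 31.65
tcp_pos: [0.6057, -0.2926, 0.0944]
ee_rot: [[-0.019, -1.0, 0.004], [-1.0, 0.019, -0.004], [0.004, -0.004, -1.0]]
wrist_force: [2.6, -5.0, 4.0]
gripper_width: 0.2
gripper_force: 30.0
```

```bash
python3 - <<'E'
from cn import *
s=r.sense(); print(s['tcp_pos'],s['wrist_force'],s['moment'])
p=can("scene",.02,.2)
E
```

```text
[ 0.60565366 -0.29261181  0.09438454] [ 2.59532338 -5.0474866   4.01461034] [-1.60897917 -0.72327014  0.09084038]
scene z max [0.0915 0.1007 0.105 ] rect top ((608.4544677734375, -286.4285583496094), (78.09979248046875, 148.33255004882812), 0.9576056003570557)
```

Call:
jog_arm(
  plan="0 0 0 0 0 0 0.58;0 0 0 0 0 0 0.56;0 0 0 0 0 0 0.54;0 0 0 0 0 0 0.5;0 0 0 0 0 0 0.4;0 0 0 0 0 0 0.2;0 0 0 0 0 0 0;0 0 0 0 0 0 0;0 0 0 0 0 0 0;0 0 0 0 0 0 0",
)

```text
time_s: 32.7
tcp_pos: [0.6042, -0.2904, 0.0909]
ee_rot: [[-0.02, -1.0, -0.001], [-1.0, 0.02, 0.0], [-0.0, 0.001, -1.0]]
wrist_force: [0.9, -0.1, -0.0]
gripper_width: 0.496
gripper_force: 0.0
```

```bash
python3 - <<'E'
from cn import *
s=r.sense(); print(s['tcp_pos'],s['wrist_force'],s['moment'])
p=can("scene",.02,.2)
E
```

```text
[ 0.60418046 -0.29041999  0.09094031] [ 0.92260029 -0.05240225 -0.00439226] [0.02332269 0.10403211 0.01156223]
scene z max [0.0834 0.0991 0.1034] rect top ((626.913330078125, -288.8892822265625), (147.90158081054688, 114.02436065673828), 89.55310821533203)
```

Call:
jog_arm(
  plan="0 0 -0.4 0 0 0 -0.2;0 0 -0.6 0 0 0 -0.2;0 0 -0.8 0 0 0 -0.2;0 0 -1 0 0 0 -0.2;0 0 -1 0 0 0 -0.2;0 0 -1 0 0 0 -0.2;0 0 -1 0 0 0 -0.2;0 0 -1 0 0 0 -0.2;0 0 -1 0 0 0 -0.2;0 0 -1 0 0 0 -0.2",
)

```text
time_s: 33.75
tcp_pos: [0.6042, -0.2905, 0.3133]
ee_rot: [[-0.02, -1.0, 0.001], [-1.0, 0.02, -0.0], [0.0, -0.001, -1.0]]
wrist_force: [0.4, -0.2, 0.3]
gripper_width: 0.598
gripper_force: 0.0
```

Call:
jog_arm(
  plan="-1 0 0 0 0 0 -0.2;-1 0 0 0 0 0 -0.2;-1 0 0 0 0 0 -0.2;-1 0 0 0 0 0 -0.2;-1 0 0 0 0 0 -0.2;-1 0 0 0 0 0 -0.2;0 0 0 0 0 0 -0.2;0 0 0 0 0 0 -0.2;0 0 0 0 0 0 -0.2;0 0 0 0 0 0 -0.2",
)

```text
time_s: 34.75
tcp_pos: [0.6074, -0.1414, 0.3112]
ee_rot: [[-0.021, -1.0, -0.0], [-1.0, 0.021, -0.0], [0.0, 0.0, -1.0]]
wrist_force: [0.3, -0.7, 0.0]
gripper_width: 0.598
gripper_force: 0.0
```

```bash
python3 - <<'E'
from cn import *
s=r.sense(); print(s['tcp_pos'],s['wrist_force'])
p=can("scene",.02,.2); q=can("wrist",.02,.2); can("top",.02,.2)
save(np.hstack([cv2.resize(p[110:230,140:260],(400,400),interpolation=cv2.INTER_CUBIC),cv2.resize(q[0:250,150:400],(400,400))]),"s5.png")
E
```

```text
[ 0.60735517 -0.14144023  0.31122669] [ 0.33336133 -0.6565347   0.00622288]
scene z max [0.0955 0.0991 0.1031] rect top ((607.5474243164062, -289.9129943847656), (150.36984252929688, 77.55086517333984), 88.90939331054688)Traceback (most recent call last):
  File "<stdin>", line 3, in <module>
  File "cn.py", line 9, in can
    top=np.percentile(q[:,a],95); w=q[q[:,a]>top-.008]
    return _quantile_unchecked(
        a, q, axis, out, overwrite_input, method, keepdims, weights)
    return _ureduce(a,
                    func=_quantile_ureduce_func,
    ...<5 lines>...
                    overwrite_input=overwrite_input,
                    method=method)
    r = func(a, **kwargs)
    result = _quantile(arr,
                       quantiles=q,
    ...<2 lines>...
                       out=out,
                       weights=wgt)
    slices_having_nans = np.isnan(arr[-1, ...])
                                  ~~~^^^^^^^^^
IndexError: index -1 is out of bounds for axis 0 with size 0
```

```bash
python3 - <<'E'
from h import *
out=[]
for n in("wrist","scene"):
    p,d,K,T,c=cap(n); out.append(p); P=pts(d,K,T); hsv=cv2.cvtColor(p,cv2.COLOR_RGB2HSV).astype(int)
    red=((hsv[...,0]<10)|(hsv[...,0]>170))&(hsv[...,1]>120)&(np.hypot(P[...,0]-.61,P[...,1]+.29)<.12)&(abs(P[...,2]-.1)<.006)
    q=P[red]; print(n,len(q),cv2.minAreaRect((q[:,:2]*1000).astype(np.float32)), "plane tilt", np.linalg.lstsq(np.c_[q[:,:2],np.ones(len(q))],q[:,2],rcond=None)[0].round(4))
    # wall top edges, and their distance to the can sides
    e=(P[...,2]>.054)&(P[...,2]<.066)&(hsv[...,1]<110)
    L=P[e&(abs(P[...,0]-.562)<.012)&(P[...,1]<-.23)&(P[...,1]>-.37)]; S=P[e&(abs(P[...,1]+.21)<.012)&(P[...,0]>.58)&(P[...,0]<.64)]
    print(" long edge x",len(L),np.percentile(L[:,0],[5,50,95]).round(4)if len(L) else''," short edge y",len(S),np.percentile(S[:,1],[5,50,95]).round(4)if len(S) else '')
a=cv2.resize(out[0][0:250,150:430],(400,400),interpolation=cv2.INTER_CUBIC);b=cv2.resize(out[1][110:230,140:260],(400,400),interpolation=cv2.INTER_CUBIC)
save(np.hstack([a,b]),"s6.png")
E
```

```text
wrist 5798 ((607.945556640625, -283.2801513671875), (133.05252075195312, 76.99188995361328), 89.2436294555664) plane tilt [-0.0009 -0.0008  0.1015]
 long edge x 286 [0.56   0.5618 0.5635]  short edge y 172 [-0.2132 -0.2108 -0.2084]
scene 372 ((608.8335571289062, -288.43145751953125), (147.60888671875, 76.44208526611328), 89.09137725830078) plane tilt [-0.0015  0.0011  0.1004]
 long edge x 0   short edge y 50 [-0.2153 -0.2087 -0.2034]
```

View pics/s6.png

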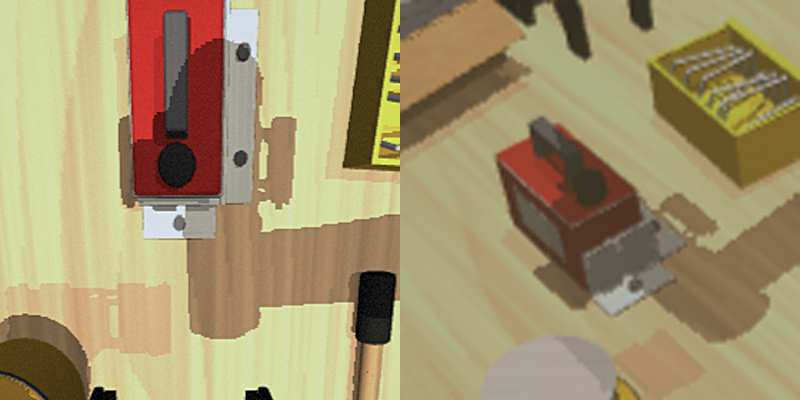

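The wrist crop shows the can upright in the corner, cap (178,165) next to the short wall (180,202) and its right side along the long wall (225,100). The gaps are at most about 2 mm by these numbers, so I'll measure them from straight above the long wall's inner face.

Call:
jog_arm(
  plan="0 0.41 0.9 0 0 0 -0.2;0 0.41 0.9 0 0 0 -0.2;0 0.41 0.9 0 0 0 -0.2;0 0.41 0.9 0 0 0 -0.2;0 0 0 0 0 0 -0.2;0 0 0 0 0 0 -0.2;0 0 0 0 0 0 -0.2;0 0 0 0 0 0 -0.2;0 0 0 0 0 0 -0.2;0 0 0 0 0 0 -0.2",
)

```text
time_s: 35.9
tcp_pos: [0.5669, -0.1397, 0.2216]
ee_rot: [[-0.02, -1.0, 0.001], [-1.0, 0.02, -0.0], [0.0, -0.001, -1.0]]
wrist_force: [-0.7, 0.7, 0.7]
gripper_width: 0.599
gripper_force: 0.0
```

```bash
python3 - <<'E'
from h import *
p,d,K,T,c=cap("wrist"); P=pts(d,K,T); print(T[:3,3].round(3), r.sense()['tcp_pos'])
# pixel rows crossing the wall at y=-.30,-.26,-.23
for y in(-.32,-.29,-.26,-.235):
    v=np.argmin(np.abs(P[:,:,1]+ (10*(np.abs(P[:,:,0]-.562)>.006)) -y).min(1))
    u=np.nonzero((P[v,:,0]>.548)&(P[v,:,0]<.580))[0]
    print("y",y,"row",v); print([(int(a),round(float(P[v,a,0])*1e3,1),round(float(P[v,a,2])*1e3),*map(int,p[v,a])) for a in u])
us=np.argmin(np.abs(P[:,:,0]-.60)+10*(np.abs(P[:,:,1]+.21)>.03),1)
v=[v for v in range(420) if abs(P[v,us[v],0]-.6)<.003 and -.228<P[v,us[v],1]<-.20]
print("short",[(w,round(float(P[w,us[w],1])*1e3,1),round(float(P[w,us[w],2])*1e3),*map(int,p[w,us[w]])) for w in v])
E
```

```text
[ 0.565 -0.218  0.409] [ 0.56673069 -0.13969758  0.22140944]
y -0.32 row 13
[(258, 579.8, 101, 206, 52, 48), (259, 578.9, 102, 208, 53, 49), (260, 578.1, 101, 212, 57, 53), (261, 577.1, 102, 207, 49, 43), (262, 576.3, 102, 211, 59, 54), (263, 575.4, 101, 210, 52, 49), (264, 574.5, 101, 211, 59, 51), (265, 573.7, 100, 209, 51, 46), (266, 572.7, 103, 210, 53, 50), (267, 571.8, 101, 199, 53, 46), (268, 570.9, 102, 178, 41, 36), (269, 570.1, 100, 168, 40, 30), (270, 569.2, 98, 155, 89, 84), (271, 568.3, 100, 157, 149, 141), (272, 567.4, 98, 127, 128, 117), (273, 566.6, 59, 93, 84, 65), (274, 565.6, 61, 165, 172, 177), (275, 564.6, 61, 232, 241, 250), (276, 563.6, 61, 222, 229, 239), (277, 562.6, 60, 222, 229, 238), (278, 561.6, 62, 225, 232, 240), (279, 560.6, 63, 193, 207, 208), (280, 558.7, 5, 133, 128, 114), (281, 557.5, 7, 167, 163, 150), (282, 556.4, 6, 165, 164, 148), (283, 555.2, 6, 188, 194, 197), (284, 554.0, 7, 222, 230, 242), (285, 552.9, 8, 217, 225, 236), (286, 551.7, 7, 216, 225, 233), (287, 550.6, 7, 217, 226, 234), (288, 549.4, 7, 221, 228, 237), (289, 548.2, 7, 225, 234,
[... 3521 characters left out ...]
 0, 9, 0), (113, -224.0, 101, 134, 35, 29), (114, -223.1, 102, 124, 30, 23), (115, -222.1, 101, 127, 35, 36), (116, -221.2, 102, 123, 32, 28), (117, -220.3, 102, 125, 32, 29), (118, -219.3, 100, 121, 33, 25), (119, -218.4, 100, 110, 24, 24), (120, -217.5, 100, 99, 28, 24), (121, -216.5, 99, 86, 23, 21), (122, -215.6, 100, 98, 92, 89), (123, -214.6, 97, 57, 58, 59), (124, -213.1, 61, 124, 124, 117), (125, -212.0, 61, 123, 122, 113), (126, -210.9, 60, 116, 112, 107), (127, -209.9, 62, 170, 169, 156), (128, -208.8, 63, 168, 165, 155), (129, -207.7, 61, 91, 90, 82), (130, -204.7, 5, 124, 123, 116), (131, -203.5, 8, 125, 123, 113), (132, -202.2, 7, 128, 124, 117), (133, -201.0, 6, 126, 127, 115)]
```

Seen from straight above, the can's rim and the walls sit on adjacent pixels, so both gaps are under 1 mm all along. The can is upright and the gripper is clear.

```bash
python3 -c "
from station import r
print(r.finish_job())"
```

```text
the job is handed in; nothing more can be done
None
```

The job is handed in: the bar is swung aside, and the can stands upright in the bracket's corner, cap end to the short wall, within about 1 mm of both walls, with the gripper clear and about 36 s used; my first grasp closed just above the handle, so I opened, went lower and regripped.

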